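Change the handheld vacuum's wide nozzle for the crevice nozzle

TASK

Change the nozzle on the handheld vacuum: pull off the wide nozzle that is on it and stand it in an empty bay of the accessory stand, and fit the narrow flat metal crevice nozzle from the stand instead, pushing its round end straight into the inlet, past the seal, until it bottoms. Let go of both, and leave all the other things standing where they are.

Things in the scene. Friction and masses are not known exactly. Their poses are not given: they have to be found in the camera images.
- vacuum: Compact handheld vacuum, fixed, standing nose up in a low black charging cradle (130 x 110 x 14 mm): pale round motor body, clear dustbin, 78 mm in diameter, and on top the round inlet. Origin on the table surface under the inlet's axis; z up. The black D-handle sticks out 90 mm along +x, no higher than 122 mm. Overall 202 mm high without a nozzle.
- inlet_rim (a point): Centre of the inlet's open mouth, 201.5 mm above the table. The mouth is 45 mm wide and funnels over 10 mm into a straight bore of about 34 mm.
- inlet_stop (a point): Centre of the inlet's floor, the stop on which a nozzle's end bottoms, 150 mm above the table and 51.5 mm below the rim. A rubber lip seal in the bore resists once a spigot's end is 22 mm above the stop: from there pushing in takes 8 to 14 N, pulling out 5 to 10 N. A nozzle's weight, or a short drop, does not get it past the seal.
- crevice_nozzle: Narrow flat metal nozzle, 155 mm long, 130 g, upright in a bay. Spigot 32 mm in diameter, 60 mm long, its lowest 8 mm tapering to 26 mm, under a 37 mm flange (60 to 64 mm up). Above, a flat blade (80 mm up to the top) 36 mm wide along x, 16 mm thick along y, its mouth cut obliquely: 155 mm high at the +x edge, 133 mm at -x. Origin: centre of the spigot's lower end; z up the tube. 
- wide_nozzle: Wide black T-shaped nozzle, 106 mm long, 90 g, at the start fully home in the vacuum's inlet. Spigot 32 mm in diameter, 60 mm long, its lowest 8 mm tapering to 26 mm, under a 37 mm flange (60 to 64 mm up). Above the neck is the head, a bar 100 mm long along x, 28 mm thick along y, from 74 to 106 mm up. Origin: centre of the spigot's lower end; z up the tube. 
- caddy: Accessory stand: fixed grey block 150 x 150 x 50 mm with four round bays in a square, 90 mm apart. Origin: centre of its underside; z up; sides along x and y.
- bay0 (a point): Centre of the floor of one of the stand's four bays, 8 mm above the table. The bay is a round hole of 36 mm diameter, 42 mm deep, open at the top of the stand. At the start three of the four bays hold an accessory and one is empty.
- bay1 (a point): Centre of the floor of one of the stand's four bays, 8 mm above the table. The bay is a round hole of 36 mm diameter, 42 mm deep, open at the top of the stand. At the start three of the four bays hold an accessory and one is empty.
- bay2 (a point): Centre of the floor of one of the stand's four bays, 8 mm above the table. The bay is a round hole of 36 mm diameter, 42 mm deep, open at the top of the stand. At the start three of the four bays hold an accessory and one is empty.
- bay3 (a point): Centre of the floor of one of the stand's four bays, 8 mm above the table. The bay is a round hole of 36 mm diameter, 42 mm deep, open at the top of the stand. At the start three of the four bays hold an accessory and one is empty.
- extension_tube: Short round metal extension tube, 110 mm long, 33 mm in diameter above the flange, upright in a bay of the stand; not needed. Spigot 32 mm in diameter, 60 mm long, its lowest 8 mm tapering to 26 mm, under a 37 mm flange (60 to 64 mm up). Origin: centre of the spigot's lower end; z up the tube. 
- bell_nozzle: Short black nozzle that opens to a round bell of 52 mm, 96 mm long, upright in a bay of the stand; not needed. Spigot 32 mm in diameter, 60 mm long, its lowest 8 mm tapering to 26 mm, under a 37 mm flange (60 to 64 mm up). Origin: centre of the spigot's lower end; z up the tube. 
- spray_can: Tall aerosol can of shoe spray, metal and grey with a white cap, 54 mm in diameter, 250 mm high, standing between vacuum and stand: the tallest loose thing. Origin: centre of its underside; z up.
- jar: Sealed amber glass jar with metal lid, 68 mm in diameter, 85 mm high. Origin: centre of its underside.
- clothes_brush: Beechwood clothes brush lying bristles down, 170 mm along its x, 50 mm wide, 42 mm high. Origin: centre of its underside.
- dustbin_cup: Spare dustbin cup of clear plastic, open at the top, 78 mm in diameter, 75 mm high. Origin: centre of its underside.
- polish_tin: Flat round metal polish tin, 74 mm in diameter, 27 mm high. Origin: centre of its underside.

How it is judged:
By the outcome, as a careful person would: the job done as asked, in the order asked, and still so for the second after the job is handed in, with the robot touching nothing.
It also fails if it takes over 61 s, if anything falls off the work surface, if the arm or the gripper's body presses on something with over 40 N, if the wrist force passes 120 N, or if a joint passes its speed limit or range.

ROBOT

A 6-joint arm with a two-finger parallel gripper is mounted at the origin on the work surface. World frame = base frame: x ahead of the robot, y to its left, z up, the work surface at z = 0. Lengths are in m, angles in rad, forces in N, time in s.
With the tool pointing down it reaches from about 0.325 to 0.775 m from the base axis. Payload 9.3 kg.
Tool frame: the origin (TCP) lies at the very end of the fingers, on their centre line; the grasp point (between the pads) lies 19 mm behind it (manip.hold_point_z is the distance from the TCP to the grasp point, in m); z points along the fingers, y is the line along which they close (so a half turn about z gives the same grasp; the last joint's range is limited). The gripper opens to 85 mm and grips with 20 to 120 N. Pads are 22 mm wide; open, the fingers measure 114 mm over their backs; the gripper's body (76 mm by 85 mm) begins 54 mm behind the grasp point. The pads swing forward as they close: fully open they stand 13 mm farther back than shut.
Start: joints at [-1.375, 0.259, 0.021, 1.334, 0, 1.418], TCP at [0.188, -0.517, 0.231] pointing down, gripper open.
Joint ranges: [-3.04, 3.04], [-0.91, 1.82], [-1.04, 1.36], [-1.92, 1.95], [-1.52, 1.45], [-3.14, 3.14]. Speed limits (rad/s): [2.22, 2.22, 2.79, 3.14, 3.14, 3.14].

INTERFACE

Orientations are given as a 3x3 rotation matrix whose columns are the frame's x, y, z axes.
In Python, from station import manip, optics, probe_bus, close_job gives the robot as it stands (manip), with the cameras (optics), the job as plain functions and the readings (probe_bus).
- The arm moves only by the shell command python3 drive.py FILE, which reads ROWS from the file FILE. ROWS is a JSON list of rows, 1 to 12 of them, each an object with the fields jaw (the opening from 0.0 (shut) to 1.0 (fully open)), tx, ty, tz (the shift in m), spin (a turn about the tool's z in rad); a field left out counts as zero (the opening has to be given); each row shifts and turns the commanded pose from where the row before left it, along the tool's axes as they then stand; what a row does not reach is not made up. A row lasts 1/8 s, in which the tool goes at most 0.0625 m and 0.188 rad, less where a joint would pass 70% of its speed; a pose out of reach is approached as far as the arm can. The fingers move at their own pace and stop on an object; the grip force is fixed at half the most. Time passes only in rows, so rows that do not move let the fingers close. It prints the time, the measured TCP pose, the force, the opening and the grip force at its end. Input that does not fit is refused with a message, and nothing moves.
- probe_bus.state(): the state, without advancing time (a new reading comes with each control period).
- optics.camera(name): name is "scene" or "top"; returns a dict with "img" (420x560x3 uint8, red, green, blue), "mtx" (3x3 intrinsics, pixels), "eye" and "rotation" of the camera in the world. Camera axes: x right, y up, looking along -z (the intrinsics and any distortion apply to the point x, -y, -z); pixel columns grow to the right and rows downward; lengths in m; the calibration is good to about 2 mm. A picture is of the moment at which its call begins. There is no depth.
- close_job(): hands the job in; it is judged then, once.
The state is a dict: "time_s": time; "qpos": joint angles; "qd": joint speeds; "joint_torque": joint torques, N m; "eef_pos": TCP position; "orientation": TCP orientation; "wrist_force": force on the tool from outside, world axes, zero at the start; "moment": the same for the moment, N m; "finger_gap": opening from 0.0 (shut) to 1.0 (fully open); "finger_force": force on a finger pad.
Only numpy, scipy, OpenCV 4.12 (cv2) and the standard library are available. Lean on these libraries where they do the work, as an engineer would, in place of code of your own. Each camera call takes 0.05 s, during which the arm holds its last target. There are 200 camera calls.

## Working session

There is one attempt and no reset: what is moved stays moved. The work goes in short steps, Python scripts to look and compute and a shell command to move; the robot and the scene stay as the last step left them, time stands still between calls to the robot, and variables do not carry over. Pictures are saved under pics/ and viewed, at most 10 in all, crops included, and the job is handed in when it is done.

```bash
ls; mkdir -p pics
python3 - <<'E'
from station import manip, optics, probe_bus, close_job
import cv2,numpy as np
for n in("scene","top"):
    c=optics.camera(n); cv2.imwrite(f"pics/{n}0.png",c["img"][:,:,::-1]); print(n,c["mtx"].tolist(),np.round(c["eye"],4),np.round(c["rotation"],4).tolist(),[k for k in c])
s=probe_bus.state();print(s["eef_pos"],np.round(s["orientation"],3).tolist(),manip.hold_point_z)
E
```

```text
drive.py
pics
station.py
scene [[400.2319906713944, 0.0, 279.03997280895317], [0.0, 400.2319906713944, 207.2024511255613], [0.0, 0.0, 1.0]] [ 1.2404 -0.3379  0.9066] [[0.4526, -0.6555, 0.6046], [0.8916, 0.3198, -0.3207], [0.0168, 0.6842, 0.7291]] ['img', 'mtx', 'eye', 'rotation']
top [[403.2026242385149, 0.0, 283.2695031804123], [0.0, 403.2026242385149, 211.08827617702042], [0.0, 0.0, 1.0]] [0.445  0.0168 1.1071] [[0.0138, 0.9913, -0.1305], [-0.9997, 0.0165, 0.0204], [0.0224, 0.1302, 0.9912]] ['img', 'mtx', 'eye', 'rotation']
[ 0.18791156 -0.5166415   0.23073952] [[0.94, 0.342, -0.0], [0.342, -0.94, 0.001], [0.0, -0.001, -1.0]] 0.0187
```

View pics/scene0.png

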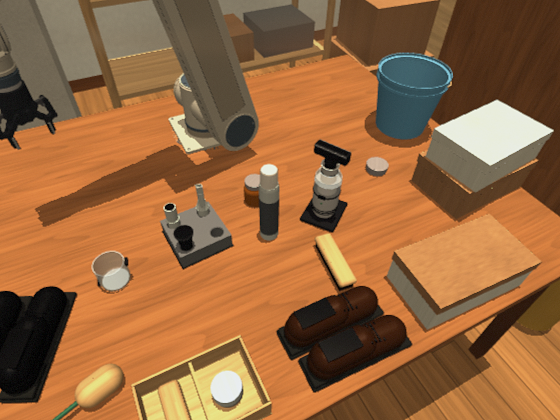

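View pics/top0.png

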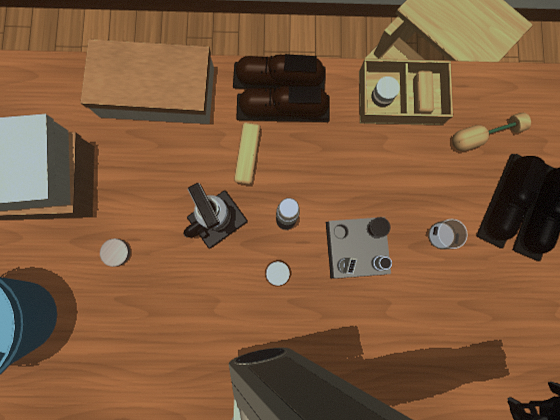

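The top view shows the stand near (358,248): the empty bay at (341,231), the crevice nozzle at (347,266), the tube at (381,263) and the bell at (379,227). The vacuum is near (215,218) with its T-bar from (192,187) to (212,228), and the can is at (288,212). I'll zoom in to get precise pixels.

Run:
```python
import cv2,numpy as np
t=cv2.imread("pics/top0.png");s=cv2.imread("pics/scene0.png")
a=cv2.resize(t[170:290,175:275],(500,600),interpolation=cv2.INTER_CUBIC)
b=cv2.resize(t[205:285,320:400],(600,600),interpolation=cv2.INTER_CUBIC)[:,:300*2]
c=cv2.resize(s[170:270,150:250],(600,600),interpolation=cv2.INTER_CUBIC)
d=cv2.resize(s[130:250,300:360],(300,600),interpolation=cv2.INTER_CUBIC)
cv2.imwrite("pics/ctop.png",cv2.resize(np.hstack([a,b]),(800,436)))
cv2.imwrite("pics/cscene.png",cv2.resize(np.hstack([c,d]),(800,533)))
```

```text
(no output)
```

View pics/ctop.png

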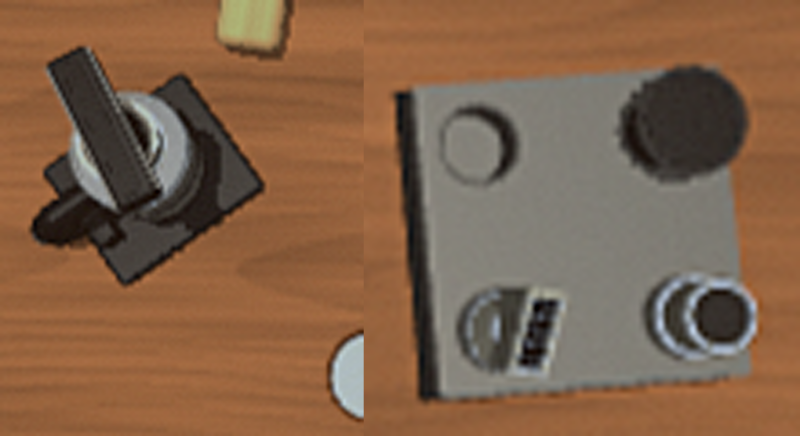

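View pics/cscene.png

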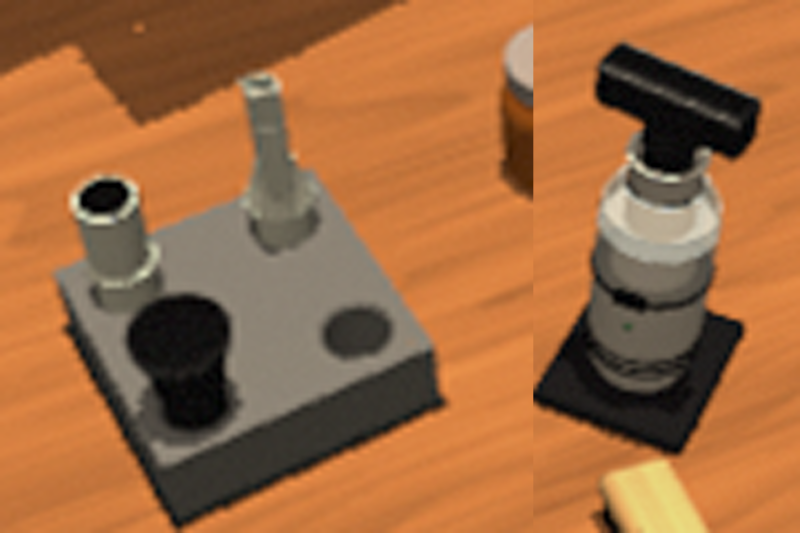

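The crops give corner pixels for the stand, bays, blade and T-bar. I'll turn these into world points.

```bash
cat > h.py <<'E'
import numpy as np
CAM={"scene":((400.232,279.04,207.2025),[1.2404,-.3379,.9066],[[0.4526,-0.6555,0.6046],[0.8916,0.3198,-0.3207],[0.0168,0.6842,0.7291]]),
"top":((403.2026,283.2695,211.0883),[.445,.0168,1.1071],[[0.0138,0.9913,-0.1305],[-0.9997,0.0165,0.0204],[0.0224,0.1302,0.9912]])}
def ray(n,p):
    (f,cx,cy),e,R=CAM[n]; return np.array(e),np.array(R)@[(p[0]-cx)/f,-(p[1]-cy)/f,-1]
def plane(n,p,z):
    e,d=ray(n,p); return e+d*(z-e[2])/d[2]
def proj(n,X):
    (f,cx,cy),e,R=CAM[n]; q=np.array(R).T@(np.array(X)-e); return np.array([cx-f*q[0]/q[2],cy+f*q[1]/q[2]])
def tri(pt,ps):
    e1,d1=ray("top",pt);e2,d2=ray("scene",ps)
    s=np.linalg.lstsq(np.c_[d1,-d2],e2-e1,rcond=None)[0];a=e1+s[0]*d1;b=e2+s[1]*d2
    return (a+b)/2,np.linalg.norm(a-b)
E
python3 - <<'E'
from h import *
np.set_printoptions(precision=4,suppress=True)
A=lambda u,v:(175+u/3.636-.4,170+v/3.636-.4)
B=lambda u,v:(320+(u-363.6)/5.4545-.4,205+v/5.4545-.4)
C=lambda u,v:(150+u/5.333-.4,170+v/5.333-.4)
D=lambda u,v:(300+(u-533.3)/4.444-.4,130+v/4.444-.4)
print("stand top(top)");t=[plane("top",B(*p),.05) for p in[(412,88),(718,66),(750,372),(437,398)]];print(np.array(t),np.mean(t,0))
print("stand scene");t=[plane("scene",C(*p),.05) for p in[(60,272),(312,170),(435,347),(165,465)]];print(np.array(t),np.mean(t,0))
print("bay",plane("top",B(479,145),.05),plane("scene",C(357,332),.05))
print("tube top",plane("top",B(724,315),.118),plane("scene",C(106,197),.118))
print("bell top",plane("top",B(690,122),.104),plane("scene",C(180,336),.104))
print("blade top quad",[plane("top",B(*p),z) for p,z in[((530,290),.163),((565,293),.163),((545,378),.141),((515,370),.141)]])
print("blade flange",plane("scene",C(282,200),.07),plane("top",B(496,330),.07))
print("bar top",np.array([plane("top",A(*p),.256) for p in[(48,68),(85,47),(160,193),(122,210)]]))
print("bar scene",np.array([plane("scene",D(*p),.256) for p in[(622,44),(758,103),(737,132),(600,70)]]))
print("vac ring",plane("top",A(137,153),.17), "neck flange scene",plane("scene",D(668,162),.2015))
print("cradle",np.array([plane("scene",D(*p),.014) for p in[(743,325),(682,450),(538,400)]]),np.array([plane("top",A(*p),.014) for p in[(182,75),(263,187),(127,285)]]))
print("can",plane("top",(289,207),.25),plane("scene",(269,171),.25))
E
```

```text
stand top(top)
[[ 0.5605 -0.1248  0.05  ]
 [ 0.5737 -0.2742  0.05  ]
 [ 0.4265 -0.2868  0.05  ]
 [ 0.4123 -0.1366  0.05  ]] [ 0.4932 -0.2056  0.05  ]
stand scene
[[ 0.4298 -0.2851  0.05  ]
 [ 0.4171 -0.1396  0.05  ]
 [ 0.5647 -0.1264  0.05  ]
 [ 0.5757 -0.2733  0.05  ]] [ 0.4968 -0.2061  0.05  ]
bay [ 0.5333 -0.1573  0.05  ] [ 0.5376 -0.1588  0.05  ]
tube top [ 0.4529 -0.256   0.118 ] [ 0.455  -0.2548  0.118 ]
bell top [ 0.5409 -0.2459  0.104 ] [ 0.5467 -0.2477  0.104 ]
blade top quad [array([ 0.462 , -0.1603,  0.163 ]), array([ 0.4609, -0.1753,  0.163 ]), array([ 0.4243, -0.1706,  0.141 ]), array([ 0.4276, -0.1575,  0.141 ])]
blade flange [ 0.4504 -0.1662  0.07  ] [ 0.4448 -0.1615  0.07  ]
bar top [[0.6027 0.2037 0.256 ]
 [0.6156 0.1826 0.256 ]
 [0.5301 0.1357 0.256 ]
 [0.5198 0.1573 0.256 ]]
bar scene [[0.5281 0.1568 0.256 ]
 [0.6101 0.1992 0.256 ]
 [0.6266 0.1738 0.256 ]
 [0.544  0.1322 0.256 ]]
vac ring [0.5642 0.1633 0.17  ] neck flange scene [0.5806 0.1635 0.2015]
cradle [[0.5755 0.2523 0.014 ]
 [0.6532 0.1532 0.014 ]
 [0.5736 0.0896 0.014 ]] [[0.644  0.156  0.014 ]
 [0.56   0.0928 0.014 ]
 [0.4854 0.1914 0.014 ]]
can [ 0.5669 -0.013   0.25  ] [ 0.5763 -0.016   0.25  ]
```

```bash
cat > d.py <<'E'
import sys,numpy as np
from station import manip, optics, probe_bus, close_job
s=probe_bus.state();R=np.array(s["orientation"])
p=np.array(s["eef_pos"]);print("t",round(s["time_s"],2),"pos",p.round(4),"yaw",np.degrees(np.arctan2(R[1,0],R[0,0])).round(2),"q",np.round(s["qpos"],2),"gap",round(s["finger_gap"],3),"F",np.round(s["wrist_force"],1))
if len(sys.argv)>3: print("tool delta",(R.T@(np.array(sys.argv[1:4],float)-p)).round(4))
E
echo '[{"jaw": 1, "tz": -0.05, "spin": -0.07}, {"jaw": 1, "tz": -0.05, "spin": -0.075}, {"jaw": 1, "tx": 0.0465, "ty": -0.0295}, {"jaw": 1, "tx": 0.0465, "ty": -0.0295}, {"jaw": 1, "tx": 0.0465, "ty": -0.0295}, {"jaw": 1, "tx": 0.0465, "ty": -0.0295}, {"jaw": 1, "tx": 0.0465, "ty": -0.0295}, {"jaw": 1, "tx": 0.0465, "ty": -0.0295}, {"jaw": 1, "tx": 0.0465, "ty": -0.0295}, {"jaw": 1, "tx": 0.0465, "ty": -0.0295}]' > mv.in && python3 drive.py mv.in; python3 d.py .572 .1677 .33
```

```text
time_s: 1.35
eef_pos: [0.4041, -0.131, 0.3312]
orientation: [[0.881, 0.474, -0.0], [0.474, -0.881, -0.0], [-0.0, -0.0, -1.0]]
wrist_force: [0.4, -1.5, -0.1]
finger_gap: 0.998
finger_force: 0.0
t 1.35 pos [ 0.4041 -0.131   0.3312] yaw 28.28 q [-0.51  0.03 -0.    1.54 -0.    2.14] gap 0.998 F [ 0.4 -1.5 -0.1]
tool delta [ 0.2894 -0.1835  0.0012]
```

```bash
echo '[{"jaw": 1, "tx": 0.0465, "ty": -0.0295}, {"jaw": 1, "tx": 0.0465, "ty": -0.0295}, {"jaw": 1, "tx": 0.0465, "ty": -0.0295}, {"jaw": 1, "tx": 0.0465, "ty": -0.0295}, {"jaw": 1, "tx": 0.0465, "ty": -0.0295}, {"jaw": 1, "tx": 0.0465, "ty": -0.0295}, {"jaw": 1}]' > mv.in && python3 drive.py mv.in >/dev/null; python3 d.py .572 .1677 .33
python3 - <<'E'
from station import manip, optics, probe_bus, close_job
import cv2,numpy as np
c=optics.camera("scene")["img"][:,:,::-1];t=optics.camera("top")["img"][:,:,::-1]
a=cv2.resize(c[90:250,270:400],(488,600),interpolation=cv2.INTER_CUBIC)
b=cv2.resize(t[205:285,320:400],(300,300),interpolation=cv2.INTER_CUBIC)
b2=cv2.resize(t[140:260,150:270],(300,300),interpolation=cv2.INTER_CUBIC)
cv2.imwrite("pics/above.png",np.hstack([a,np.vstack([b,b2])]))
E
```

```text
t 2.23 pos [0.5664 0.1583 0.3293] yaw 28.51 q [0.13 0.32 0.36 1.61 0.   2.77] gap 0.999 F [-0.4  0.5 -0.1]
tool delta [ 0.0094 -0.0056 -0.0007]
```

View pics/above.png

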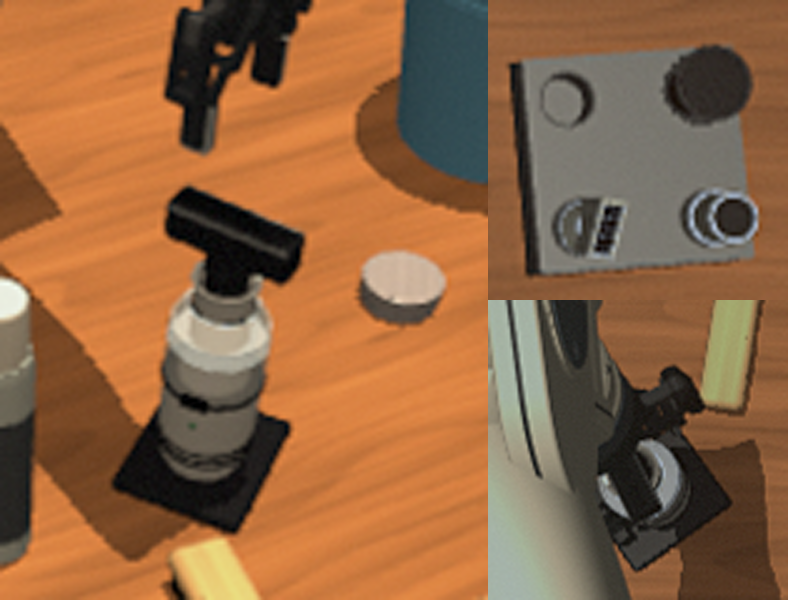

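```bash
echo '[{"jaw": 1, "tx": 0.0094, "ty": -0.0056, "tz": 0.02}, {"jaw": 1, "tz": 0.03}, {"jaw": 1, "tz": 0.03}, {"jaw": 1, "tz": 0.028}, {"jaw": 0}, {"jaw": 0}, {"jaw": 0}, {"jaw": 0}, {"jaw": 0}]' > mv.in && python3 drive.py mv.in|tail -3; python3 d.py .572 .1677 .2205
```

```text
wrist_force: [-4.6, 8.4, 8.1]
finger_gap: 0.326
finger_force: 57.9
t 3.45 pos [0.5706 0.1667 0.2253] yaw 28.37 q [0.14 0.34 0.12 1.35 0.   2.79] gap 0.326 F [-4.6  8.4  8.1]
tool delta [ 0.0017 -0.0002  0.0048]
```

```bash
echo '[{"jaw": 0, "tz": -0.01}, {"jaw": 0, "tz": -0.01}, {"jaw": 0, "tz": -0.01}, {"jaw": 0, "tz": -0.015}, {"jaw": 0, "tz": -0.02}, {"jaw": 0, "tz": -0.025}, {"jaw": 0, "tz": -0.03}, {"jaw": 0, "tz": -0.02}, {"jaw": 0}]' > mv.in && python3 drive.py mv.in|tail -3; python3 d.py .572 .1677 .36
python3 - <<'E'
from station import manip, optics, probe_bus, close_job
import cv2,numpy as np
c=optics.camera("scene")["img"][:,:,::-1];t=optics.camera("top")["img"][:,:,::-1]
cv2.imwrite("pics/l_s.png",c);cv2.imwrite("pics/l_t.png",t)
a=cv2.resize(c[60:220,270:400],(488,600),interpolation=cv2.INTER_CUBIC)
b2=cv2.resize(t[140:260,150:270],(300,300),interpolation=cv2.INTER_CUBIC)
cv2.imwrite("pics/lift.png",np.hstack([a,np.vstack([b2,b2*0])]))
E
```

```text
wrist_force: [0.9, 1.3, -0.8]
finger_gap: 0.324
finger_force: 58.4
t 4.58 pos [0.5716 0.1645 0.3654] yaw 28.29 q [ 0.14  0.34  0.48  1.7  -0.    2.79] gap 0.324 F [ 0.9  1.3 -0.8]
tool delta [ 0.0018 -0.0026  0.0054]
```

View pics/lift.png

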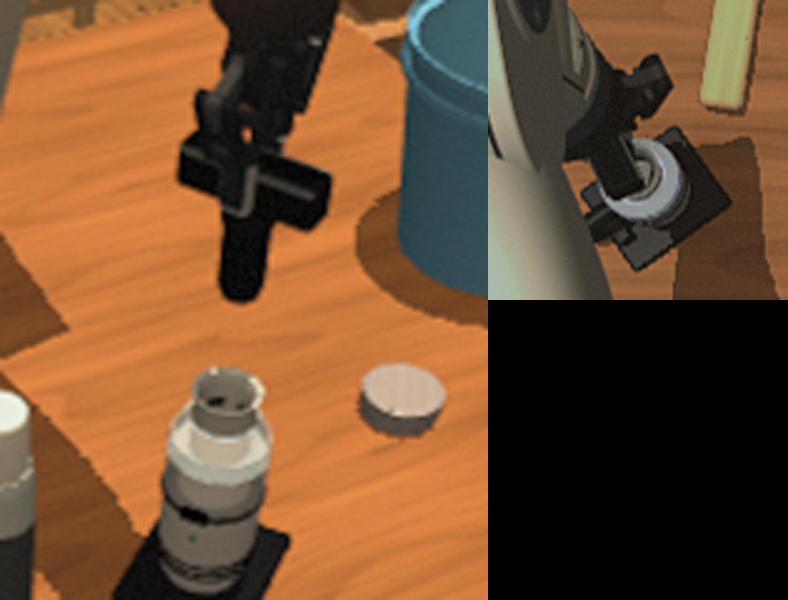

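The nozzle is off and held upright. The bar's lower front edge runs from (180,178) to (318,228) in the crop, the finger is at (238,205), the spigot tip at (240,290) and the mouth at (228,388). I'll work out the along-bar offset next.

Run:
```python
from h import *
np.set_printoptions(precision=4,suppress=True)
P=np.array([.5716,.1645,.3654]);ps=np.radians(28.3);x=np.array([np.cos(ps),np.sin(ps),0]);y=np.array([np.sin(ps),-np.cos(ps),0])
S=lambda X:(proj("scene",X)-[270,60])*3.75; 
T=lambda X:(proj("top",X)-[150,140])*2.5+[488,0]
b=P[2]-.0753
for n,dx,dy,z in[("front low L",-.05,.014,.074),("front low R",.05,.014,.074),("front up L",-.05,.014,.106),("front up R",.05,.014,.106)]:
    print(n,S([*(P+x*dx+y*dy)[:2],b+z]))
for k in(-1,1):
  print("finger tip edge",S(P+x*.011*k+y*.014),S(P+x*.011*k+y*.024))
print("tip",S([*P[:2],b]))
print("mouth if at tcp home",S([.5706,.1667,.2015]),"shift per cm along bar",S(P+x*.01)-S(P),"perp",S(P+y*.01)-S(P))
print("top bar far end",[T([*(P+x*.05+y*d)[:2],b+.106]) for d in(-.014,.014)],"mouth",T([.5706,.1667,.2015]))
```

```text
front low L [168.3528 180.1019]
front low R [305.7836 233.3383]
front up L [172.5098 136.3195]
front up R [313.635  189.0914]
finger tip edge [220.8713 198.6164] [212.9836 205.8534]
finger tip edge [251.1268 210.3203] [243.3517 217.6922]
tip [233.3578 289.8931]
mouth if at tcp home [221.2239 388.1643] shift per cm along bar [13.7353  5.2566] perp [-7.7022  7.183 ]
top bar far end [array([545.813,  75.832]), array([581.2013,  58.4072])] mouth [634.8265 167.6829]
```

```bash
echo '[{"jaw": 0, "spin": -0.125}, {"jaw": 0, "spin": -0.125}, {"jaw": 0, "spin": -0.125}, {"jaw": 0, "tx": -0.0449, "ty": 0.03}, {"jaw": 0, "tx": -0.0449, "ty": 0.03}, {"jaw": 0, "tx": -0.0449, "ty": 0.03}, {"jaw": 0, "tx": -0.0449, "ty": 0.03}, {"jaw": 0, "tx": -0.0449, "ty": 0.03}, {"jaw": 0, "tx": -0.0449, "ty": 0.03}, {"jaw": 0}]' > mv.in && python3 drive.py mv.in|tail -3; python3 d.py .5355 -.1575 .17
```

```text
wrist_force: [-0.9, 0.6, -0.8]
finger_gap: 0.316
finger_force: 58.5
t 5.92 pos [ 0.5338 -0.1606  0.3616] yaw 49.51 q [-0.44  0.27  0.37  1.67 -0.    1.84] gap 0.316 F [-0.9  0.6 -0.8]
tool delta [ 0.0037 -0.0003  0.1916]
```

```bash
echo '[{"jaw": 0, "tx": 0.0037, "tz": 0.04}, {"jaw": 0, "tz": 0.05}, {"jaw": 0, "tz": 0.05}, {"jaw": 0, "tz": 0.045}, {"jaw": 0, "tz": 0.008}, {"jaw": 0}]' > mv.in && python3 drive.py mv.in|tail -3; python3 d.py .5355 -.1575 .16
python3 - <<'E'
from station import manip, optics, probe_bus, close_job
import cv2,numpy as np
c=optics.camera("scene")["img"][:,:,::-1];t=optics.camera("top")["img"][:,:,::-1]
a=cv2.resize(c[150:270,150:250],(500,600),interpolation=cv2.INTER_CUBIC)
b2=cv2.resize(t[190:290,310:410],(300,300),interpolation=cv2.INTER_CUBIC)
cv2.imwrite("pics/hov.png",np.hstack([a,np.vstack([b2,b2*0])]))
E
```

```text
wrist_force: [-0.3, -0.3, -0.7]
finger_gap: 0.326
finger_force: 58.6
t 6.67 pos [ 0.5372 -0.154   0.171 ] yaw 49.81 q [-0.43  0.3  -0.08  1.19  0.    1.84] gap 0.326 F [-0.3 -0.3 -0.7]
tool delta [-0.0038  0.001   0.011 ]
```

View pics/hov.png

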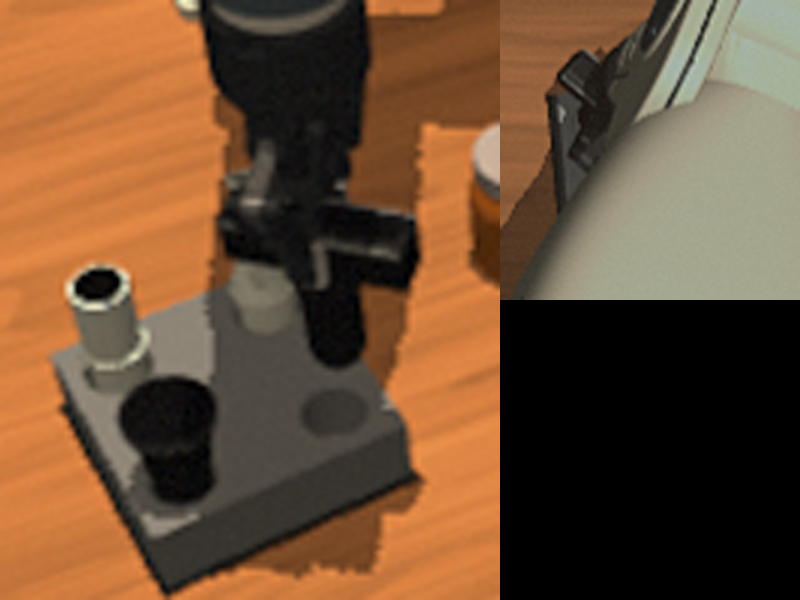

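Run:
```python
from h import *
np.set_printoptions(precision=4,suppress=True)
S=lambda X:(proj("scene",X)-[150,150])*5+2
th=np.linspace(0,6.28,200)
def ext(c,r,z):
    q=np.array([S([c[0]+r*np.cos(t),c[1]+r*np.sin(t),z]) for t in th]); return "L",q[q[:,0].argmin()],"R",q[q[:,0].argmax()],"bot",q[q[:,1].argmax()],"top",q[q[:,1].argmin()]
c=[.5372,-.154]
print(ext(c,.013,.0957));print(ext(c,.016,.1037));print("bay",ext([.5355,-.1575],.018,.05))
print("obs bay",plane("scene",(150+333/5,150+409/5),.05), "J x,y",S([.01,0,.05])-S([0,0,.05]),(S([.545,-.157,.05])-S([.535,-.157,.05])),(S([.535,-.147,.05])-S([.535,-.157,.05])))
```

```text
('L', array([310.303 , 355.0263]), 'R', array([359.0515, 351.743 ]), 'bot', array([332.7008, 371.5891]), 'top', array([337.0123, 335.2199]))
('L', array([303.0462, 345.5488]), 'R', array([363.3762, 341.5105]), 'bot', array([330.7529, 366.0004]), 'top', array([336.1173, 321.1949]))
bay ('L', array([302.8783, 410.2108]), 'R', array([368.3521, 405.6519]), 'bot', array([332.975 , 433.0594]), 'top', array([338.7436, 382.9981]))
obs bay [ 0.5375 -0.1586  0.05  ] J x,y [4.6163 7.0312] [ 6.5067 12.5439] [16.9384 -6.0964]
```

The bay centre is at about (335,411) and the spigot tip at about (336,355). The tip is roughly 6 mm too far in +y. I'll correct that, lower a bit, and read edge profiles as numbers.

```bash
echo '[{"jaw": 0, "tx": -0.0039, "ty": 0.0046, "tz": 0.015}, {"jaw": 0}, {"jaw": 0}]' > mv.in && python3 drive.py mv.in|tail -3; python3 d.py
python3 - <<'E'
from station import manip, optics, probe_bus, close_job
import cv2,numpy as np
np.set_printoptions(linewidth=250)
c=optics.camera("scene")["img"];cv2.imwrite("pics/hov2.png",c[:,:,::-1])
g=c.max(2)
print(g[214:242,206:228])
E
```

```text
wrist_force: [0.0, -0.7, -0.5]
finger_gap: 0.323
finger_force: 58.7
t 7.15 pos [ 0.5379 -0.1605  0.1553] yaw 49.76 q [-0.44  0.31 -0.1   1.16  0.    1.83] gap 0.323 F [ 0.  -0.7 -0.5]
[[100  81  39  11  12  15  12  11  14  17  13  15  11   5  83 118 119 119 120 120 125 125]
 [ 92  80  48  11  14  11  12  18  13  16  11  15  14   7  58 103 120 117 120 121 123 123]
 [ 80  80  63   9   8  15   8   7  11  12  10  10   8  11  42  97 121 123 123 121 120 120]
 [ 81  82  63  14  14   9  12  13  15  16  14  14  10   5  40  99 123 118 122 121 120 119]
 [ 80  80  69  34  13   9  10  16  10   7  11  11  11   4  36  98 124 122 121 118 118 116]
 [ 80  81  69  40   8   9  17   9  10   9   9  14  11  11  17  89 124 120 119 117 118 115]
 [ 81  82  78  52   8  13  15  11  12  13  14  11   9   7   6  83 121 119 120 119 115 110]
 [ 81  80  83  62   7  11  10  14  13  12  14  11  14   8   1  64 107 117 119 115 105 122]
 [ 80  80  80  63  18   7  11  12   9  15  13  10   9   9  12  40  77 106 120 116 106 158]
 [ 79  81  82  69  32  15  13  15  11  15  11   8  14   7   3  46  73  98 116 114 105 163]
 [ 81 
[... 932 characters left out ...]
8  51  54  57  56  58  57  60  59  57  65  74  78  79  95  96]
 [ 80  79  79  82  77  58  50  52  55  55  57  55  58  57  57  64  75  82  81  82  81  77]
 [ 82  79  80  78  82  73  63  56  56  57  64  64  65  66  67  76  80  80  80  78  75  69]
 [ 79  80  81  79  79  80  80  73  70  72  75  78  79  83  82  82  81  79  76  68  60  53]
 [ 80  78  80  80  80  79  80  81  80  80  81  81  81  81  82  78  77  69  60  55  54  60]
 [ 81  80  79  80  80  79  79  79  79  80  81  80  78  77  77  71  60  55  53  53  56  54]
 [ 81  80  80  79  81  80  79  80  79  82  77  76  68  64  58  53  56  57  57  55  55  56]
 [ 78  79  80  80  78  80  78  81  80  76  69  62  58  56  54  56  54  56  56  56  54  55]]
```

Run:
```python
from h import *
np.set_printoptions(precision=2,suppress=True)
th=np.linspace(0,6.28,400)
def ext(c,r,z):
    q=np.array([proj("scene",[c[0]+r*np.cos(t),c[1]+r*np.sin(t),z]) for t in th]); return "Lx %.2f@%.1f Rx %.2f@%.1f bot %.2f@%.1f"%(*q[q[:,0].argmin()],*q[q[:,0].argmax()],*q[q[:,1].argmax()][::-1])
print("tip",ext([.5379,-.1605],.013,.080));print("cyl",ext([.5379,-.1605],.016,.088));print("bay",ext([.5355,-.1575],.018,.05))
```

```text
tip Lx 210.09@225.4 Rx 219.77@224.8 bot 228.72@214.5
cyl Lx 208.65@223.6 Rx 220.62@222.7 bot 227.65@214.0
bay Lx 210.18@231.7 Rx 223.27@230.7 bot 236.21@216.1
```

The tip is within about 1 mm of the bay axis, so I'll descend.

```bash
echo '[{"jaw": 0, "tz": 0.015}, {"jaw": 0, "tz": 0.015}, {"jaw": 0, "tz": 0.01}, {"jaw": 0}]' > mv.in && python3 drive.py mv.in|tail -3; python3 d.py .5379 -.1605 .0835
```

```text
wrist_force: [-1.0, -0.5, -1.2]
finger_gap: 0.323
finger_force: 58.7
t 7.7 pos [ 0.5374 -0.1601  0.1141] yaw 49.78 q [-0.44  0.34 -0.17  1.06 -0.    1.83] gap 0.323 F [-1.  -0.5 -1.2]
tool delta [0.     0.0007 0.0306]
```

```bash
echo '[{"jaw": 0, "tz": 0.012}, {"jaw": 0, "tz": 0.01}, {"jaw": 0, "tz": 0.004}, {"jaw": 0, "tz": 0.002}, {"jaw": 0}]' > mv.in && python3 drive.py mv.in|tail -3; python3 d.py .5379 -.1605 .0835
```

```text
wrist_force: [-1.4, -1.1, -1.4]
finger_gap: 0.321
finger_force: 58.8
t 8.32 pos [ 0.5379 -0.1603  0.0873] yaw 49.78 q [-0.44  0.36 -0.22  1.   -0.    1.83] gap 0.321 F [-1.4 -1.1 -1.4]
tool delta [-0.0001  0.0001  0.0038]
```

```bash
echo '[{"jaw": 0, "tz": 0.002}, {"jaw": 0, "tz": 0.0015}, {"jaw": 0}]' > mv.in && python3 drive.py mv.in|grep force; python3 d.py
```

```text
wrist_force: [-0.9, -0.2, -0.5]
finger_force: 58.8
t 8.7 pos [ 0.5379 -0.1603  0.0837] yaw 49.78 q [-0.44  0.36 -0.22  0.99 -0.    1.83] gap 0.32 F [-0.9 -0.2 -0.5]
```

```bash
echo '[{"jaw": 0.5}, {"jaw": 0.6}, {"jaw": 0.7}, {"jaw": 0.7}, {"jaw": 0.7, "tz": -0.03}, {"jaw": 0.7, "tz": -0.04}, {"jaw": 0.7, "tz": -0.05}, {"jaw": 0.7, "tz": -0.03}]' > mv.in && python3 drive.py mv.in|grep force; python3 d.py .4464 -.165 .25;  python3 - <<'E'
from station import manip, optics, probe_bus, close_job
import cv2
c=optics.camera("scene")["img"];cv2.imwrite("pics/rel.png",cv2.resize(c[150:270,150:250,::-1],(500,600),interpolation=cv2.INTER_CUBIC))
E
```

```text
wrist_force: [0.9, -0.0, 0.3]
finger_force: 0.0
t 9.7 pos [ 0.5383 -0.1605  0.2364] yaw 49.78 q [-0.44  0.28  0.06  1.35  0.    1.83] gap 0.703 F [ 0.9 -0.   0.3]
tool delta [-0.0628 -0.0672 -0.0139]
```

View pics/rel.png

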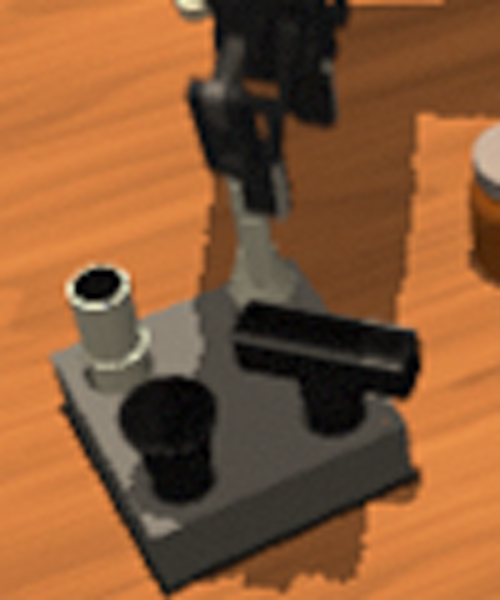

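The wide nozzle stands seated in the bay, with its bar from (235,320) to (418,370), clear of its neighbours. Next is the crevice nozzle.

```bash
echo '[{"jaw": 0.8, "spin": 0.165}, {"jaw": 0.8, "spin": 0.165}, {"jaw": 0.8, "spin": 0.165}, {"jaw": 0.8, "spin": 0.165}, {"jaw": 0.8, "spin": 0.165}, {"jaw": 0.8, "spin": 0.166}, {"jaw": 0.8, "tx": -0.0444, "ty": 0.009}, {"jaw": 0.8, "tx": -0.0444, "ty": 0.009}, {"jaw": 0.8}]' > mv.in && python3 drive.py mv.in|grep force; python3 d.py .448 -.1675 .098
python3 - <<'E'
from station import manip, optics, probe_bus, close_job
import cv2,numpy as np
from h import *
c=optics.camera("scene")["img"];t=optics.camera("top")["img"]
a=cv2.resize(c[150:250,150:250,::-1],(500,500),interpolation=cv2.INTER_CUBIC);b=cv2.resize(t[200:300,310:370,::-1],(300,500),interpolation=cv2.INTER_CUBIC)
cv2.imwrite("pics/crev.png",np.hstack([a,b]))
P=[.448,-.1675]
print("pred",[(proj("scene",[*P,z])-[150,150])*5+2 for z in(.07,.152,.2175)])
E
```

```text
wrist_force: [-0.5, 0.1, 0.1]
finger_force: 0.0
t 10.88 pos [ 0.4454 -0.1672  0.2342] yaw -7.08 q [-0.54  0.13 -0.14  1.3  -0.    2.73] gap 0.797 F [-0.5  0.1  0.1]
tool delta [ 2.600e-03 -1.000e-04  1.362e-01]
pred [array([260.91857902, 285.36970994]), array([242.15551001, 181.64176105]), array([225.61238055,  90.18631283])]
```

View pics/crev.png

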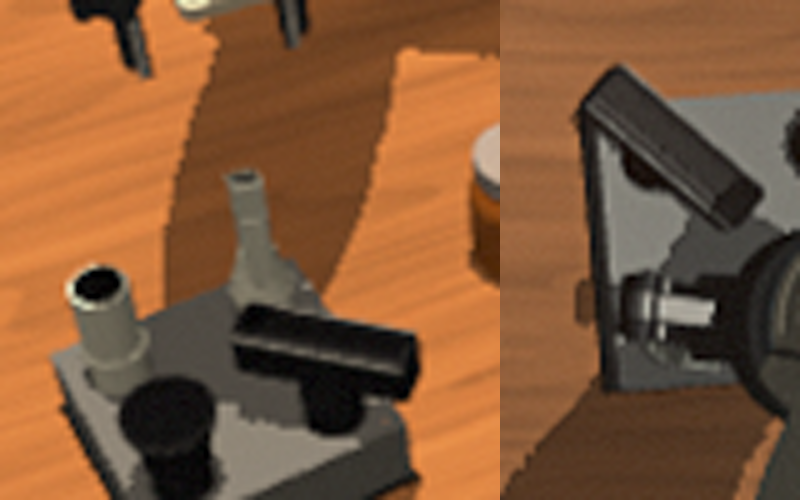

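The blade mouth is at (245,178), matching the prediction of (242,182), and the fingers straddle it. Descend and grip.

```bash
echo '[{"jaw": 0.8, "tx": 0.0026, "tz": 0.04}, {"jaw": 0.8, "tz": 0.04}, {"jaw": 0.8, "tz": 0.03}, {"jaw": 0.8, "tz": 0.02}, {"jaw": 0.8, "tz": 0.006}, {"jaw": 0.8}, {"jaw": 0}, {"jaw": 0}, {"jaw": 0}, {"jaw": 0}, {"jaw": 0}, {"jaw": 0}]' > mv.in && python3 drive.py mv.in|grep force; python3 d.py .448 -.1675 .098
```

```text
wrist_force: [-0.4, -2.1, 4.9]
finger_force: 58.6
t 12.47 pos [ 0.4505 -0.1679  0.0982] yaw -7.01 q [-0.53  0.22 -0.38  0.96 -0.    2.73] gap 0.182 F [-0.4 -2.1  4.9]
tool delta [-0.0025 -0.0001  0.0002]
```

```bash
echo '[{"jaw": 0, "tz": -0.015}, {"jaw": 0, "tz": -0.03}, {"jaw": 0, "tz": -0.04}, {"jaw": 0, "tz": -0.05}, {"jaw": 0, "tz": -0.05}, {"jaw": 0, "tz": -0.05, "spin": -0.164}, {"jaw": 0, "tz": -0.045, "spin": -0.164}, {"jaw": 0, "spin": -0.164}, {"jaw": 0, "spin": -0.164}, {"jaw": 0, "spin": -0.164}, {"jaw": 0}]' > mv.in && python3 drive.py mv.in|grep force; python3 d.py .5706 .1667 .375
```

```text
wrist_force: [0.2, -0.8, -1.7]
finger_force: 58.7
t 13.85 pos [ 0.45   -0.1676  0.3775] yaw 39.92 q [-0.53  0.14  0.23  1.67  0.    1.91] gap 0.178 F [ 0.2 -0.8 -1.7]
tool delta [ 0.307  -0.179   0.0026]
```

```bash
echo '[{"jaw": 0, "tx": 0.0438, "ty": -0.0256}, {"jaw": 0, "tx": 0.0438, "ty": -0.0256}, {"jaw": 0, "tx": 0.0438, "ty": -0.0256}, {"jaw": 0, "tx": 0.0438, "ty": -0.0256}, {"jaw": 0, "tx": 0.0438, "ty": -0.0256}, {"jaw": 0, "tx": 0.0438, "ty": -0.0256}, {"jaw": 0, "tx": 0.0438, "ty": -0.0256}, {"jaw": 0, "tz": 0.03}, {"jaw": 0}, {"jaw": 0}]' > mv.in && python3 drive.py mv.in|grep force; python3 d.py .5706 .1667 .32;python3 - <<'E'
from station import manip, optics, probe_bus, close_job
import cv2,numpy as np
np.set_printoptions(linewidth=250,precision=2,suppress=True)
from h import *
c=optics.camera("scene")["img"];t=optics.camera("top")["img"];s=probe_bus.state();P=s["eef_pos"]
cv2.imwrite("pics/v_s.png",c[:,:,::-1])
a=cv2.resize(c[90:210,280:380,::-1],(500,600),interpolation=cv2.INTER_CUBIC);b=cv2.resize(t[170:270,160:260,::-1],(300,300),interpolation=cv2.INTER_CUBIC)
cv2.imwrite("pics/vac.png",np.hstack([a,np.vstack([b,b*0])]))
z=P[2]-.09
th=np.linspace(0,6.28,400)
def ext(c,r,z):
    q=np.array([proj("scene",[c[0]+r*np.cos(t),c[1]+r*np.sin(t),z]) for t in th]); return "Lx %.2f@%.1f Rx %.2f@%.1f bot %.2f@%.1f"%(*q[q[:,0].argmin()],*q[q[:,0].argmax()],*q[q[:,1].argmax()][::-1])
print("tip",z,ext(P,.013,z));print("cyl",ext(P,.016,z+.008));print("mouth45",ext([.5706,.1667],.0225,.2015))
J=np.c_[proj("scene",[.58,.167,.21])-proj("scene",[.57,.167,.21]),proj("scene",[.57,.177,.21])-proj("scene",[.57,.167,.21])];print(J)
E
```

```text
wrist_force: [-0.6, 0.7, 0.1]
finger_force: 58.6
t 15.1 pos [0.5699 0.1662 0.3487] yaw 39.85 q [ 0.14  0.34  0.43  1.66 -0.    2.59] gap 0.182 F [-0.6  0.7  0.1]
tool delta [0.0009 0.0001 0.0287]
tip 0.2592011463187015 Lx 326.05@146.2 Rx 336.09@146.9 bot 149.66@331.6
cyl Lx 325.20@143.7 Rx 337.63@144.5 bot 147.93@332.1
mouth45 Lx 320.65@163.0 Rx 337.35@164.1 bot 169.04@329.9
[[ 1.98  3.16]
 [ 2.19 -1.05]]
```

View pics/vac.png

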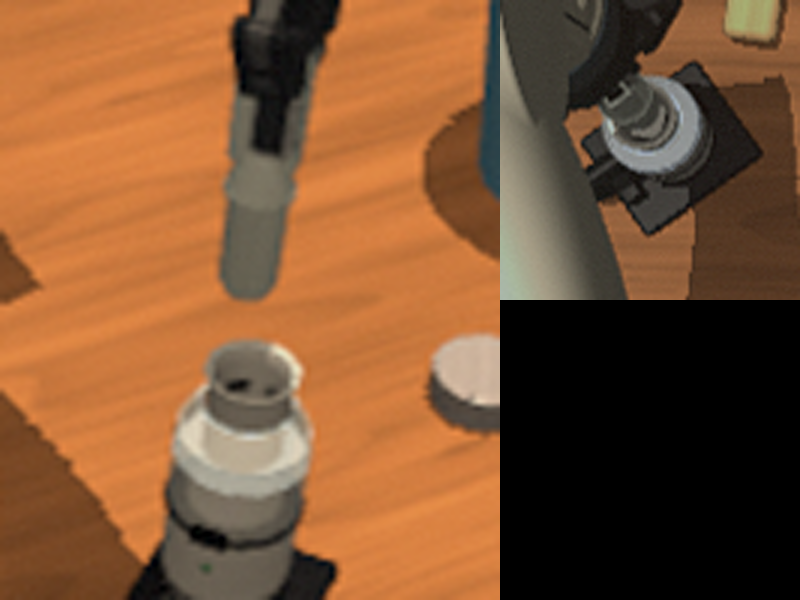

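The spigot bottom is at about (249,298) and the mouth centre at about (253,373). After perspective the tip sits several mm off along the blade direction, so I'll take exact edges.

Run:
```python
import cv2,numpy as np
np.set_printoptions(linewidth=250)
i=cv2.imread("pics/v_s.png").astype(int);g=i[:,:,0]-i[:,:,2]  # blue-red: table strongly negative
print("cols 318..343")
for r in list(range(128,152,2))+[149,151]+list(range(155,176,1)): print(r,g[r,318:344])
```

```text
cols 318..343
128 [-137 -136 -136 -135 -137 -142 -107  -39  -21  -23  -24  -24  -24  -23  -25  -24  -25  -24  -22  -19  -34 -108 -159 -154 -154 -156]
130 [-139 -140 -140 -142 -144 -146 -135  -76  -14  -21  -24  -24  -25  -25  -24  -24  -25  -23  -21  -27  -87 -148 -157 -153 -152 -151]
132 [-143 -143 -142 -141 -143 -147 -120  -52  -13  -16  -19  -21  -22  -20  -21  -21  -20  -19  -15  -75 -138 -146 -140 -139 -136 -134]
134 [-143 -145 -147 -149 -151 -156 -119  -29  -17  -18  -19  -20  -22  -21  -20  -21  -22  -16  -29  -98 -142 -135 -136 -141 -142 -143]
136 [-147 -149 -149 -149 -147 -149 -103   -8  -17  -21  -21  -19  -20  -20  -21  -21  -19  -15  -36 -108 -147 -145 -144 -144 -145 -144]
138 [-138 -137 -135 -137 -136 -125  -70  -12  -17  -21  -21  -22  -18  -21  -21  -20  -19  -14  -69 -131 -147 -146 -148 -148 -146 -147]
140 [-141 -141 -141 -139 -142 -127  -67  -12  -19  -19  -19  -21  -19  -21  -21  -20  -18  -17  -98 -153 -148 -149 -148 -148 -148 -147]
142 [-135 -136 -137 -138 -142 -108  -28  -17  -18  -21  -21  -21  -19  -21  -20  -19  -16  -34 -108 -151 -145 -146 -147 -147 -148 -149
[... 2973 characters left out ...]
-121 -151 -148 -147]
171 [ -36  -27  -27  -26  -19  -21  -20  -23  -20  -22  -23  -20  -20  -20  -21  -22  -21  -20  -20  -20  -29  -46  -98 -145 -148 -144]
172 [ -31  -30  -22  -15  -19  -21  -21  -21  -23  -21  -23  -24  -21  -20  -22  -22  -21  -22  -22  -17  -17  -29  -68 -116 -150 -148]
173 [ -30  -33  -26  -14  -16  -22  -23  -22  -22  -23  -21  -22  -22  -22  -22  -23  -21  -20  -21  -16  -18  -27  -47  -92 -143 -147]
174 [ -34  -36  -35  -28  -18  -20  -20  -23  -23  -22  -22  -23  -23  -22  -24  -22  -22  -21  -15  -13  -17  -28  -41  -72 -121 -147]
175 [ -36  -36  -37  -38  -32  -22  -19  -17  -16  -22  -23  -23  -24  -23  -23  -21  -17  -22  -18  -17  -24  -28  -39  -60 -101 -149]
```

```bash
echo '[{"jaw": 0, "tx": 0.0095, "tz": 0.015}, {"jaw": 0, "tz": 0.015}, {"jaw": 0, "tz": 0.008}, {"jaw": 0}, {"jaw": 0}]' > mv.in && python3 drive.py mv.in|grep force; python3 d.py;python3 - <<'E'
from station import manip, optics, probe_bus, close_job
import cv2,numpy as np
np.set_printoptions(linewidth=250,precision=2,suppress=True)
from h import *
i=optics.camera("scene")["img"].astype(int);s=probe_bus.state();P=s["eef_pos"];cv2.imwrite("pics/v2.png",i[:,:,::-1].astype(np.uint8))
z=P[2]-.09
th=np.linspace(0,6.28,400)
def ext(c,r,z):
    q=np.array([proj("scene",[c[0]+r*np.cos(t),c[1]+r*np.sin(t),z]) for t in th]); return "Lx %.2f@%.1f Rx %.2f@%.1f bot %.2f@%.1f"%(*q[q[:,0].argmin()],*q[q[:,0].argmax()],*q[q[:,1].argmax()][::-1])
print("tip",z,ext(P,.013,z));print("cyl",ext(P,.016,z+.008))
g=i[:,:,2]-i[:,:,0]
for r in range(146,158,2): print(r,g[r,318:344])
h=i.max(2)
for r in range(154,172): print(r,h[r,318:344])
E
```

```text
wrist_force: [-0.2, -0.2, -1.1]
finger_force: 58.7
t 15.82 pos [0.5774 0.1727 0.3103] yaw 39.97 q [ 0.15  0.35  0.35  1.57 -0.    2.6 ] gap 0.179 F [-0.2 -0.2 -1.1]
tip 0.22035899843798903 Lx 328.15@158.6 Rx 337.95@159.3 bot 162.15@333.6
cyl Lx 327.34@156.2 Rx 339.46@157.1 bot 160.56@334.1
146 [-144 -143 -143 -144 -145 -148 -149 -150 -136  -73  -14  -19  -22  -19  -21  -20  -21  -20  -19  -18  -19  -94 -150 -144 -143 -143]
148 [-149 -151 -151 -152 -151 -151 -151 -152 -114  -28  -15  -19  -19  -20  -20  -20  -21  -21  -19  -16  -34 -109 -152 -149 -148 -146]
150 [-154 -152 -148 -146 -146 -138 -135 -138 -100  -23  -18  -18  -21  -21  -21  -22  -22  -20  -21  -14  -65 -126 -140 -137 -134 -131]
152 [-139 -136 -136 -133 -135 -135 -136 -127  -71  -11  -17  -19  -21  -20  -20  -20  -20  -20  -18  -18  -92 -146 -140 -136 -137 -139]
154 [-138 -138 -139 -139 -137 -141 -144 -131  -68  -12  -18  -19  -19  -20  -21  -21  -20  -21  -18  -34 -102 -143 -140 -139 -140 -140]
156 [-142 -143 -143 -144 -146 -147 -151 -113  -29  -15  -17  -20  -20  -21  -19  -20  -21  -18  -14  -67 -131 -146 -144 -143 -145
[... 1286 characters left out ...]
108 103 101 102 121 153 181 202 200 199]
166 [212 212 217 186 120 114  95  75  51  36  24  49  90 113 110 107 105 102  96  99 124 157 185 201 198 197]
167 [208 208 212 174 111 132 113  58  21  24  28  65 102 111 107  90  80  91 100 123 137 174 202 199 197 198]
168 [200 204 186 115  78 109 125 102  85  84  83  95 109 109  97  62  55  89 124 144 158 191 200 200 203 207]
169 [191 177 152 107  85  87  92 121 137 131 123 122 119 119 112  99 103 127 128 110 170 212 201 207 210 211]
170 [168 150 144 107  87  95  94  94 101 107 117 130 136 137 136 133 121 103  87  86 148 197 205 213 212 211]
171 [141 155 155 115  87  95  98 100  96  98  96  95  94  94  92  96  96  95  93  85 135 178 195 212 211 209]
```

Aligned within about 1 mm. Enter the bore gently.

```bash
echo '[{"jaw": 0, "tz": 0.01}, {"jaw": 0, "tz": 0.01}, {"jaw": 0, "tz": 0.008}, {"jaw": 0}]' > mv.in && python3 drive.py mv.in|grep force; python3 d.py
```

```text
wrist_force: [-0.4, -0.2, -1.5]
finger_force: 58.7
t 16.38 pos [0.5769 0.1727 0.2809] yaw 39.98 q [0.15 0.34 0.27 1.5  0.   2.6 ] gap 0.18 F [-0.4 -0.2 -1.5]
```

```bash
echo '[{"jaw": 0, "tz": 0.005}, {"jaw": 0, "tz": 0.005}, {"jaw": 0}]' > mv.in && python3 drive.py mv.in|grep force; python3 d.py
```

```text
wrist_force: [-4.0, 3.1, -3.1]
finger_force: 58.6
t 16.75 pos [0.5761 0.1734 0.2713] yaw 40.01 q [0.15 0.34 0.25 1.47 0.   2.6 ] gap 0.181 F [-4.   3.1 -3.1]
```

```bash
echo '[{"jaw": 0, "ty": -0.0007, "tz": 0.004}, {"jaw": 0, "tz": 0.004}, {"jaw": 0, "tz": 0.004}, {"jaw": 0, "tz": 0.004}, {"jaw": 0}]' > mv.in && python3 drive.py mv.in|grep force; python3 d.py
```

```text
wrist_force: [-3.5, 3.3, 0.2]
finger_force: 58.8
t 17.38 pos [0.5758 0.1739 0.2557] yaw 40.01 q [0.15 0.34 0.21 1.43 0.   2.6 ] gap 0.177 F [-3.5  3.3  0.2]
```

```bash
echo '[{"jaw": 0, "ty": -0.0007, "tz": 0.004}, {"jaw": 0, "tz": 0.004}]' > mv.in && python3 drive.py mv.in|grep force;echo '[{"jaw": 0, "tz": 0.003}, {"jaw": 0}]' > mv.in && python3 drive.py mv.in|grep force; python3 d.py
```

```text
wrist_force: [-7.1, 0.9, 12.9]
finger_force: 60.8
wrist_force: [-5.5, 1.6, 6.1]
finger_force: 59.8
t 17.88 pos [0.5757 0.1742 0.2455] yaw 40.0 q [0.15 0.35 0.18 1.41 0.   2.6 ] gap 0.177 F [-5.5  1.6  6.1]
```

```bash
echo '[{"jaw": 0, "tz": 0.003}, {"jaw": 0, "tz": 0.003}]' > mv.in && python3 drive.py mv.in|grep force;python3 d.py; echo '[{"jaw": 0, "tz": 0.002}, {"jaw": 0, "tz": 0.002}]' > mv.in && python3 drive.py mv.in|grep force; python3 d.py
```

```text
wrist_force: [-7.4, 2.2, 12.7]
finger_force: 60.6
t 18.12 pos [0.5757 0.1743 0.2403] yaw 40.0 q [0.15 0.35 0.17 1.39 0.   2.6 ] gap 0.177 F [-7.4  2.2 12.7]
wrist_force: [-15.5, 0.8, 47.1]
finger_force: 65.3
t 18.38 pos [0.5761 0.1746 0.2401] yaw 40.01 q [0.15 0.34 0.16 1.39 0.   2.6 ] gap 0.178 F [-15.5   0.8  47.1]
```

It bottomed: TCP stopped at the predicted 0.240 with the force rising. Unload, open and retreat.

```bash
echo '[{"jaw": 0, "tz": -0.0035}, {"jaw": 0}, {"jaw": 0.5}, {"jaw": 0.7}, {"jaw": 0.7}, {"jaw": 0.7, "tz": -0.03}, {"jaw": 0.7, "tz": -0.04}, {"jaw": 0.7, "tz": -0.04}, {"jaw": 0.7, "tx": -0.05, "tz": -0.02}, {"jaw": 0.7, "tx": -0.05}, {"jaw": 0.7, "tx": -0.05}, {"jaw": 0.7}]' > mv.in && python3 drive.py mv.in|grep force; python3 d.py
python3 - <<'E'
from station import manip, optics, probe_bus, close_job
import cv2,numpy as np
c=optics.camera("scene")["img"]
a=cv2.resize(c[90:270,130:370,::-1],(800,600),interpolation=cv2.INTER_CUBIC)
cv2.imwrite("pics/fin.png",a)
E
```

```text
wrist_force: [0.2, -0.9, 0.0]
finger_force: 0.0
t 19.88 pos [0.4594 0.0761 0.3695] yaw 39.86 q [-0.02  0.11  0.18  1.64 -0.    2.43] gap 0.699 F [ 0.2 -0.9  0. ]
```

View pics/fin.png

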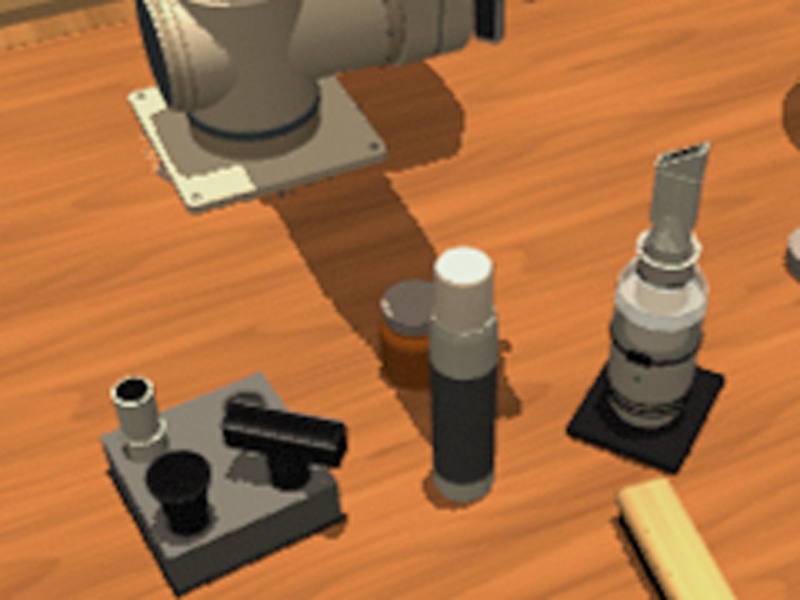

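The crevice nozzle is seated upright in the inlet at (675,200). The wide nozzle stands in its bay at (285,440), and the can (465,370), jar and brush are where they were. Handing in.

```bash
python3 -c "
from station import manip, optics, probe_bus, close_job
print(close_job())"
```

```text
the job is handed in; nothing more can be done
None
```

The wide nozzle stands in the empty bay and the crevice nozzle is pushed past the seal onto the inlet's stop; both are released, nothing else in the last picture has moved, and the job was handed in at about 20 s; I viewed 11 pictures, one over the limit of 10.

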